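# Hold a gas purge open on an incubator line

## Robot

A 7-joint arm with a two-finger parallel gripper is mounted at the origin on the work surface. World frame = base frame: x ahead of the robot, y to its left, z up, the work surface at z = 0. Lengths are in mm, angles in rad, forces in N, time in s.
With the tool pointing down it reaches from about 425 to 875 mm from the base axis. Payload 4.7 kg.
Tool frame: the origin (TCP) lies midway between the tips of the shut fingers; the grasp point (between the pads) lies 19 mm behind it; z points along the fingers, y is the direction in which the jaws open and shut (so a half turn about z gives the same grasp; the last joint's range is limited). The gripper opens to 85 mm and grips with 20 to 120 N. Pads are 22 mm wide; open, the fingers measure 114 mm over their backs; the gripper's body (76 mm by 85 mm) begins 54 mm behind the grasp point. The pads swing forward as they close: fully open they stand 13 mm farther back than shut.
Start: joints at [-1.104, 0.321, -0.07, 1.45, 0.023, 1.371, -0.057], TCP at [284.394, 584.504, 231.349] pointing down, gripper open.
Joint ranges: [-2.86, 2.86], [-0.3, 2.09], [-1.38, 1.24], [0.06, 2.45], [-1.56, 4.7], [0.09, 2.05], [-2.69, 2.69]. Speed limits (rad/s): [2.57, 2.57, 3.14, 3.14, 3.14, 3.14, 3.14].

## Interface

Orientations are given as a unit quaternion [w, x, y, z].
In Python, from bench import robot, vision, job gives the robot as it stands.
- The arm moves only by the tool carry_out, never from a script. Its argument "steps" is a list of rows, each an object with "offset": the shift along the tool's x, y, z in cm, a list of three; "spin": the turn about the tool's z in degrees; "hand": the closure in counts, from 0 (fully open) to 255 (shut). In form: [{"offset": [tx, ty, tz], "spin": spin, "hand": hand}, ...]. A call has 1 to 5 rows; each row shifts and turns the commanded pose from where the row before left it, along the tool's axes as they then stand; what a row does not reach is not made up. A row lasts 1/8 s, in which the tool goes at most 62.5 mm and 10.7 degrees, less where a joint would pass 70% of its speed; a pose out of reach is approached as far as the arm can. A call with a gripper value outside its range is refused whole. The fingers move at their own pace and stop on an object; the grip force is fixed at half the most. Time passes only in rows, so rows that do not move let the fingers close. It gives the time, the measured TCP pose, the force and the opening at its end, in the units of the state.
- robot.read_state(): the state, without advancing time (a new reading comes with each control period).
- vision.camera(name): name is "scene" or "top"; returns the picture (384x512x3 uint8, red, green, blue); there is no depth.
- vision.camera_params(name): a dict with "intrinsics" (3x3 intrinsics, pixels), "D" ([k1, k2, p1, p2, k3] as OpenCV has them; the pictures are not rectified), "pose" (4x4, takes a point from camera to world coordinates). Camera axes: x right, y up, looking along -z (the intrinsics and any distortion apply to the point x, -y, -z); pixel columns grow to the right and rows downward; lengths in mm; the calibration is good to about 2 mm. A picture is of the moment at which its call begins. camera_params takes no time and is no camera call.
- job.finish_job(): hands the job in, once; it reports no verdict.
The state is a dict: "time_s": time; "qpos": joint angles; "qd": joint speeds; "tau": joint torques, N m; "eef_pos": TCP position; "tcp_rot": TCP orientation; "ft_force": force on the tool from outside, world axes, zero at the start; "ft_torque": the same for the moment, N m; "opening": opening from 0.0 (shut) to 1.0 (fully open).
Only numpy, scipy, OpenCV 4.12 (cv2) and the standard library are available. Lean on these libraries where they do the work, as an engineer would, in place of code of your own. Each camera call takes 0.05 s, during which the arm holds its last target. There are 200 camera calls.

## Task

Purge the gas line to the incubator: first turn the blue valve handle to half open, pointing at the green mark (45 degrees). Then flip the red safety catch up and right over, clear of the purge lever, and only then pull the yellow-gripped lever towards the robot all the way to its stop, and finish while still holding it there against its spring. Leave the valve at its mark and do not disturb the flask, the jar and the tip box.

Things in the scene. Friction and masses are not known exactly. Their poses are not given: they have to be found in the camera images.
- manifold: Gas manifold bolted to the bench: plate 150 (x) x 400 (y) x 12 mm, pipe along y 43 mm up. Origin: centre of the plate's underside, on the bench. x points away from the robot, y left, z up; offsets (x, y, z) in mm in other entries are in this frame. Valve at y -110, gauge at (0, -12), top 110 high, grey lever station 75 x 100, top 47 high, at y +105
- valve (a joint): Opening angle of the blue valve handle, rad: 0 closed (handle points to the manifold's -x, at the red mark), 0.785 half open (green mark), 1.571 full open (handle points to -y, black mark). Grows anticlockwise seen from above. Starts between 0 and 0.4. Stiff (0.08 N m), stays where it is left
- valve_axis (a point): Point on the valve's vertical axis at mid height of the blue handle, (0, -110, 104); fixed. The handle is a bar 67 long, 14 wide, 22 mm tall, reaching 45 mm from the axis at its pointing end (white stripe), 22 mm at the other; under it a 12 mm thick stem and, 20 mm below the bar, a white dial disc 116 mm across with the marks on its rim
- valve_pointer (a point): Centre of the pointing end face of the blue handle, 45 mm from the axis, turns with it
- catch (a joint): Angle of the red safety catch, rad: 0 level across the front of the lever's stem, which it blocks; 1.571 upright; 2.4 flipped right over, leaning away from the lever to +y (stop). Starts between 0 and 0.2. Light friction (0.035 N m), stays where it is left. The lever is free once the catch is past upright
- catch_hinge (a point): Point on the catch's hinge axis, which runs along the manifold's x, at (0, 140, 90); fixed to the manifold
- catch_tab (a point): Grip point on the catch's finger tab, a round red peg 12 mm thick along x at the catch's free end, 85 mm from the hinge axis. The peg runs from 15 mm in front (-x) of this point to 44 mm behind it; the catch's arm (8 x 12 mm) joins it 40 mm behind. At catch 0: (-40, 55, 90), 43 mm above the grey station; swings up over the hinge in the y-z plane
- purge (a joint): Purge lever angle, rad: 0 at rest, leaning 0.35 rad away (+x) from upright; grows as it is pulled towards the manifold's -x; stop at 0.95 (leaning 0.60 rad to -x). A spring returns it when let go: 3 N at the grip to start, 7 N at the stop
- lever_hinge (a point): Point on the lever's hinge axis, which runs along the manifold's y, at (0, 100, 50); fixed to the manifold
- lever_grip (a point): The lever's steel stem (12 mm thick) with its yellow cross grip on top: a round bar 16 mm thick, 60 mm long along the manifold's y. This point: centre of the yellow bar, 110 mm from the lever's hinge axis; at (38, 100, 153) at rest and (-62, 100, 141) at the stop. Turns with the lever
- flask: Culture flask lying flat, 85 x 52 x 28 mm, clear with red medium and a yellow cap; origin under the centre of its body. Bystander
- jar: Amber jar, 56 mm across, 75 mm tall; origin at the centre of its underside. Bystander
- tip_box: Pipette tip box 85 x 62 x 52 mm, blue with a clear lid; origin at the centre of its underside. Bystander

How it is judged:
By the outcome, as a careful person would: the job done as asked, in the order asked, and still so for the second after the job is handed in, while the arm keeps its last pose, push and grip.
It also fails if it takes over 72 s, if anything falls off the work surface, if the arm or the gripper's body presses on something with over 40 N, if the wrist force passes 120 N, or if a joint passes its speed limit or range.

## Working session

There is one attempt and no reset: what is moved stays moved. The work goes in short steps, Python scripts to look and compute and a tool call to move; the robot and the scene stay as the last step left them, time stands still between calls to the robot, and variables do not carry over. Pictures are saved under pics/ and viewed, about 8 in all and at most 12, crops included, and the job is handed in when it is done.

Besides the shell and the picture viewer there is one more tool, called after ">>>" as a command line: name --argument value ..., lists and objects as JSON in quotes. carry_out: Moves the arm, as the interface text tells. Its arguments: {"type":"object","properties":{"steps":{"type":"array","items":{"type":"object","properties":{"offset":{"type":"array","items":{"type":"number"}},"spin":{"type":"number"},"hand":{"type":"number"}}}}},"required":["steps"]}

```bash
ls; mkdir -p pics; python3 - <<'E'
from bench import robot, vision, job
import cv2, numpy as np
s=robot.read_state()
for k,v in s.items(): print(k,np.round(v,4))
for n in("scene","top"):
    im=vision.camera(n); cv2.imwrite(f"pics/{n}0.png",im[:,:,::-1])
    p=vision.camera_params(n); print(n,p)
E
```

```text
pics
time_s 0.0
qpos [-1.1039  0.3218 -0.0701  1.4517  0.0226  1.3708 -0.0569]
qd [-0.0012  0.0011 -0.0021 -0.0009 -0.0002  0.0015 -0.0017]
tau [-4.00000e-04 -4.93574e+01 -3.82500e-01 -3.14338e+01  1.30000e-02
  1.14000e-02 -0.00000e+00]
eef_pos [284.1794 583.9958 230.2361]
tcp_rot [-2.000e-04  2.244e-01  9.745e-01 -9.000e-04]
ft_force [ 1.1438 -0.0107  0.3429]
ft_torque [0.0108 0.0555 0.0094]
opening 1.0011
scene {'intrinsics': array([[421.40224612,   0.        , 262.18251377],
       [  0.        , 421.40224612, 184.36544185],
       [  0.        ,   0.        ,   1.        ]]), 'D': array([-0.09978427,  0.        ,  0.        ,  0.        ,  0.        ]), 'pose': array([[ 9.45787555e-02, -5.30137285e-01,  8.42620507e-01,
         1.63200256e+03],
       [ 9.95475909e-01,  4.26373715e-02, -8.49103620e-02,
        -6.30195896e+01],
       [ 9.08702517e-03,  8.46839131e-01,  5.31771485e-01,
         7.40868356e+02],
       [ 0.00000000e+00,  0.00000000e+00,  0.00000000e+00,
         1.00000000e+00]])}
top {'intrinsics': array([[492.74491163,   0.        , 258.23627704],
       [  0.        , 492.74491163, 193.90563728],
       [  0.        ,   0.        ,   1.        ]]), 'D': array([-0.09914313,  0.        ,  0.        ,  0.        ,  0.        ]), 'pose': array([[-1.56948681e-02,  9.93900661e-01, -1.09156525e-01,
         4.82521084e+02],
       [-9.99750443e-01, -1.38633741e-02,  1.75173643e-02,
         3.90792188e+01],
       [ 1.58972422e-02,  1.09404217e-01,  9.93870210e-01,
         1.42552264e+03],
       [ 0.00000000e+00,  0.00000000e+00,  0.00000000e+00,
         1.00000000e+00]])}
```

View pics/scene0.png

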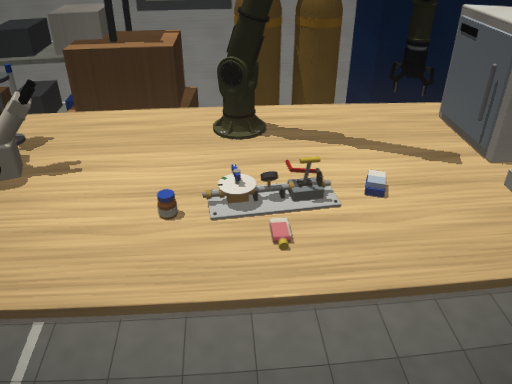

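View pics/top0.png

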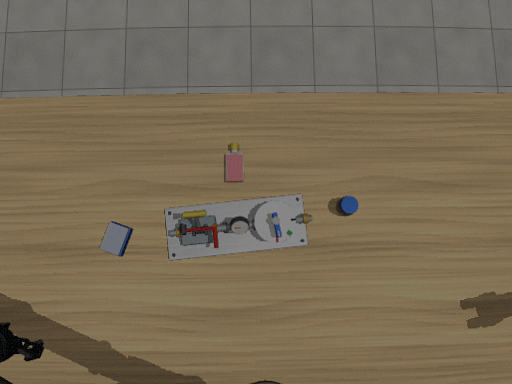

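Top view: the plate has corners near (165,208), (303,196), (307,243) and (168,258). The valve dial is at (272,222), the lever station at (198,230), the tip box at (116,239), the jar at (348,205) and the flask at (235,165). Next I'll measure by colour.

```bash
cat > h.py <<'E'
import cv2, numpy as np
from bench import robot, vision, job
def P(n):
    p=vision.camera_params(n); return p["intrinsics"],p["D"],p["pose"]
def ray(n,uv):
    K,D,T=P(n); q=cv2.undistortPoints(np.array(uv,float).reshape(-1,1,2),K,D).reshape(-1,2)
    d=np.c_[q[:,0],-q[:,1],-np.ones(len(q))]@T[:3,:3].T
    return T[:3,3],d
def onplane(n,uv,z):
    o,d=ray(n,uv); return o+d*((z-o[2])/d[:,2])[:,None]
def proj(n,X):
    K,D,T=P(n); X=np.atleast_2d(X).astype(float); c=(X-T[:3,3])@T[:3,:3]; c=c*[1,-1,-1]
    return cv2.projectPoints(c,np.zeros(3),np.zeros(3),K,D)[0].reshape(-1,2)
def hsvmask(im,lo,hi):
    return cv2.inRange(cv2.cvtColor(im,cv2.COLOR_RGB2HSV),np.array(lo),np.array(hi))
def blobs(m,amin=8):
    n,l,s,c=cv2.connectedComponentsWithStats(m)
    return [(c[i].round(1),s[i]) for i in range(1,n) if s[i,4]>=amin],l
E
python3 - <<'E'
from h import *
im=cv2.imread("pics/top0.png")[:,:,::-1].copy(); sc=cv2.imread("pics/scene0.png")[:,:,::-1].copy()
roi=np.zeros(im.shape[:2],np.uint8); roi[185:270,155:325]=255
hsv=cv2.cvtColor(im,cv2.COLOR_RGB2HSV)
m=hsvmask(im,(0,0,90),(179,60,255))&roi
m=cv2.morphologyEx(m,cv2.MORPH_CLOSE,np.ones((9,9),np.uint8))
c=max(cv2.findContours(m,0,2)[0],key=cv2.contourArea)
r=cv2.minAreaRect(c); print(r); b=cv2.boxPoints(r); print(onplane("top",b,12).round(1)); print(onplane("top",[r[0]],12))
for nm,lo,hi in(("red",(0,170,60),(6,255,255)),("red2",(172,170,60),(179,255,255)),("blue",(105,120,60),(130,255,255)),("yel",(20,180,120),(32,255,255)),("green",(45,120,50),(85,255,255))):
    for n,I in(("top",im),("scene",sc)):
        for q in blobs(hsvmask(I,lo,hi),4)[0]:
            if (n=="top" and 155<q[0][0]<365 and 130<q[0][1]<270) or (n=="scene" and 150<q[0][0]<400 and 140<q[0][1]<250): print(nm,n,q[0],q[1])
a=cv2.resize(im[185:265,160:315],None,fx=5,fy=5,interpolation=2); d=cv2.resize(sc[145:225,195:350],None,fx=5,fy=5,interpolation=2)
cv2.imwrite("pics/z0.png",np.vstack([a,d])[:,:,::-1][:800])
cv2.imwrite("pics/z0.png",cv2.resize(np.vstack([a,d])[:,:,::-1],(581,600)))
E
```

```text
((238.72071838378906, 226.31341552734375), (52.40365982055664, 145.93972778320312), 83.81138610839844)
[[ 600.4  288.    12. ]
 [ 640.1 -131.3   12. ]
 [ 489.7 -143.6   12. ]
 [ 451.1  271.5   12. ]]
[[545.13475513  71.55491092  12.        ]]
red top [206.4 232.5] [185 226  33  22 120]
red scene [293.5 167.2] [286 160  19  12  65]
red scene [312.4 169.9] [310 169   6   3  17]
blue top [348.9 204.7] [341 197  17  17 236]
blue top [273.9 214.3] [272 213   5   4  16]
blue top [277.2 229.7] [274 224   7  13  47]
blue scene [233.6 166.8] [232 165   5   4  14]
blue scene [236.6 174.4] [234 173   6   5  19]
blue scene [373.  187.7] [366 181  19  10  33]
blue scene [165.2 193.8] [158 189  16  10 120]
green top [288.9 232.4] [287 231   5   4  11]
```

View pics/z0.png

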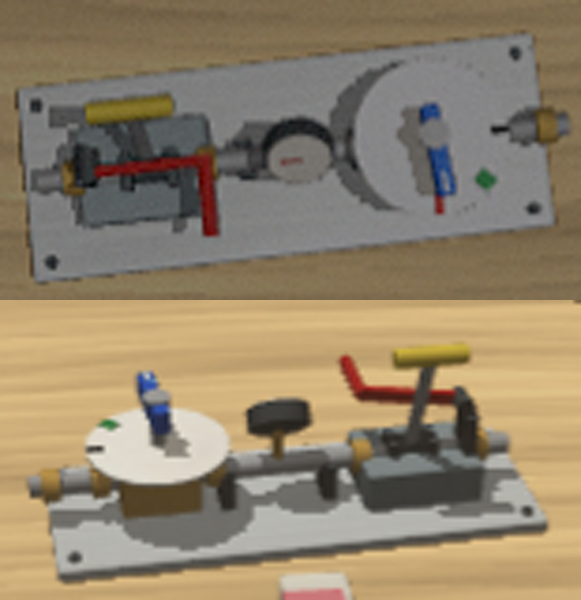

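```bash
cat >> h.py <<'E'
def fit(A,B): # 2D rigid A->B
    A=np.array(A,float);B=np.array(B,float);a=A-A.mean(0);b=B-B.mean(0)
    t=np.arctan2((a[:,0]*b[:,1]-a[:,1]*b[:,0]).sum(),(a*b).sum())
    R=np.array([[np.cos(t),-np.sin(t)],[np.sin(t),np.cos(t)]]);return t,B.mean(0)-R@A.mean(0),R
E
python3 - <<'E'
from h import *
z=lambda L,oy=0:np.array(L,float)/3.75+[160,185]
C=onplane("top",z([(17,90),(533,35),(554,222),(34,281)]),12)[:,:2]
M=[(75,200),(75,-200),(-75,-200),(-75,200)]
t,o,R=fit(M,C); print("top",t,o,(np.array(M)@R.T+o-C).round(1))
zs=np.array([(547,527),(61,578)])
S=onplane("scene",(zs+[0,-300])/3.75+[195,145],12)[:,:2]; print("scene far corners (75,200),(75,-200):",S.round(1), (np.array(M[:2])@R.T+o).round(1))
W=lambda p:np.r_[R@np.array(p[:2])+o,p[2]]
def zz(n,p):
    u=proj(n,W(p))[0]; return ((u-[160,185])*3.75 if n=="top" else (u-[195,145])*3.75+[0,300]).round(0)
for nm,p in dict(valve=(0,-110,115),ptr0=(-45,-110,104),dial=(0,-110,84),grip=(38,100,153),hinge=(0,140,90),tab0=(-40,55,90),peg_front=(-55,55,90),gauge=(0,-12,110)).items(): print(nm,W(p).round(1),zz("top",p),zz("scene",p))
im=cv2.imread("pics/top0.png")[:,:,::-1].copy()
m=hsvmask(im,(100,100,50),(130,255,255)); m[:,:262]=0;m[:,300:]=0
ys,xs=np.nonzero(m); X=onplane("top",np.c_[xs,ys],115)[:,:2]; L=(X-o)@R-[0,-110]; print("handle local ends",L[L[:,0].argmin()],L[L[:,0].argmax()])
v,d=np.linalg.eigh(np.cov(L.T)); print("mean",L.mean(0),"dir",d[:,1], np.degrees(np.arctan(d[1,1]/d[0,1])))
g=onplane("top",[(288.9,232.4)],84)[:,:2]; print("green local",(g-o)@R-[0,-110])
# bystanders
print("jar",onplane("top",[(348.9,204.7)],75),"tip",onplane("top",[(116,239)],52),"flask",onplane("top",[(235,165)],28))
E
```

```text
top 0.0944244141915278 [543.85596239  79.44291861] [[ 1.8  1. ]
 [ 2.6  0.2]
 [-2.8 -1.4]
 [-1.7  0.2]]
scene far corners (75,200),(75,-200): [[ 616.3  279.7]
 [ 652.5 -110.4]] [[ 599.7  285.6]
 [ 637.4 -112.6]]
valve [554.2 -30.1 115. ] [435. 134.] [157. 393.]
ptr0 [509.4 -34.3 104. ] [441. 197.] [150. 378.]
dial [554.2 -30.1  84. ] [433. 136.] [158. 427.]
grip [572.3 182.6 153. ] [129. 109.] [431. 352.]
hinge [530.7 218.8  90. ] [ 89. 173.] [459. 393.]
tab0 [498.8 130.4  90. ] [212. 216.] [347. 378.]
peg_front [483.9 129.   90. ] [214. 236.] [343. 370.]
gauge [545.   67.5 110. ] [298. 149.] [279. 388.]
handle local ends [-41.77417859  -6.06828973] [21.07552205  5.5195203 ]
mean [-14.54674301   0.45997777] dir [-0.99616189 -0.0875299 ] 5.021519746053138
green local [[-34.19144856 -33.21769067]]
jar [[ 597.28425894 -235.27894312   75.        ]] tip [[512.37251374 413.64273423  52.        ]] flask [[720.44040174  79.86577633  28.        ]]
```

Plate pose found: origin (543.9, 79.4), yaw 0.094. Projections of the gauge, valve screw, yellow grip and hinge match the zoom picture within about 1 px. The handle stands at about 5°. The zoom also shows the catch nearly level and the lever at rest. I'll start with the valve.

```bash
cat >> h.py <<'E'
TH=0.0944; O=np.array([543.86,79.44])
Rm=np.array([[np.cos(TH),-np.sin(TH)],[np.sin(TH),np.cos(TH)]])
W=lambda p:np.r_[Rm@np.array(p[:2],float)+O,p[2]]
from scipy.spatial.transform import Rotation as Ro
def plan(ploc,azloc=None):
    """TCP target in manifold frame, azimuth (deg, manifold frame) of tool y -> spin first, then offset cm in tool axes"""
    s=robot.read_state(); q=s["tcp_rot"]; R=Ro.from_quat([q[1],q[2],q[3],q[0]]); y=R.as_matrix()[:,1]
    az=np.degrees(np.arctan2(y[1],y[0])-TH); sp=0
    if azloc is not None: sp=-(((azloc-az)+90)%180-90)
    R2=R*Ro.from_euler("z",sp,degrees=True)
    cur=s["eef_pos"]; d=R2.inv().apply(W(ploc)-cur)
    print("t",s["time_s"],"loc",np.round(np.r_[Rm.T@(np.array(cur[:2])-O),cur[2]],1),"az",round(az,1),"q7",round(s["qpos"][6],2),"F",np.round(s["ft_force"],1),"open",round(s["opening"],2))
    print("spin",round(sp,1),"then offset cm",np.round(d/10,2),"tilt",np.round(R.as_matrix()[2],3))
E
python3 -c "
from h import *
plan((0,-110,200),95)"
```

```text
t 0.1 loc [-211.   526.8  230.3] az 58.7 q7 -0.06 F [-0.1 -1.  -0.1] open 1.0
spin -36.3 then offset cm [-15.47 -65.27   3.11] tilt [-0.    -0.002 -1.   ]
```

>>> carry_out --steps '[{"offset": [0,0,0],"spin": -9.1,"hand": 0},{"offset": [0,0,0],"spin": -9.1,"hand": 0},{"offset": [0,0,0],"spin": -9.1,"hand": 0},{"offset": [0,0,0],"spin": -9,"hand": 100},{"offset": [-1.3,-5.4,0],"spin": 0,"hand": 100}]'

```text
time_s: 0.72
eef_pos: [303.2, 536.2, 229.8]
tcp_rot: [-0.002, -0.095, 0.996, 0.0]
ft_force: [0.0, -0.3, -0.1]
opening: 0.613
```

>>> carry_out --steps '[{"offset": [-1.3,-5.4,0],"spin": 0,"hand": 100},{"offset": [-1.3,-5.4,0],"spin": 0,"hand": 100},{"offset": [-1.3,-5.4,0],"spin": 0,"hand": 100},{"offset": [-1.3,-5.4,0],"spin": 0,"hand": 100},{"offset": [-1.3,-5.4,0],"spin": 0,"hand": 100}]'

```text
time_s: 1.35
eef_pos: [419.7, 277.8, 231.1]
tcp_rot: [-0.0, -0.09, 0.996, -0.0]
ft_force: [0.9, 0.2, 1.1]
opening: 0.61
```

>>> carry_out --steps '[{"offset": [-1.3,-5.4,0],"spin": 0,"hand": 100},{"offset": [-1.3,-5.4,0],"spin": 0,"hand": 100},{"offset": [-1.3,-5.4,0],"spin": 0,"hand": 100},{"offset": [-1.3,-5.4,0.5],"spin": 0,"hand": 100},{"offset": [-1.2,-5.4,1],"spin": 0,"hand": 100}]'

```text
time_s: 1.98
eef_pos: [531.5, 24.1, 216.4]
tcp_rot: [0.001, -0.09, 0.996, 0.0]
ft_force: [0.1, 0.8, 0.8]
opening: 0.609
```

```bash
python3 -c "
from h import *
plan((0,-110,140),95)"
```

```text
t 1.975 loc [-17.5 -54.  216.4] az 95.0 q7 1.68 F [0.1 0.8 0.8] open 0.61
spin -0.0 then offset cm [-1.25 -5.74  7.64] tilt [-0.001  0.    -1.   ]
```

>>> carry_out --steps '[{"offset": [-0.6,-2.8,2.5],"spin": 0,"hand": 120},{"offset": [-0.6,-2.9,2.5],"spin": 0,"hand": 120},{"offset": [0,0,2.6],"spin": 0,"hand": 120},{"offset": [0,0,0],"spin": 0,"hand": 120},{"offset": [0,0,0],"spin": 0,"hand": 120}]'

```text
time_s: 2.6
eef_pos: [553.3, -27.7, 141.1]
tcp_rot: [0.0, -0.091, 0.996, 0.0]
ft_force: [0.0, 0.7, 0.1]
opening: 0.529
```

```bash
python3 - <<'E'
from h import *
plan((0,-110,91),95)
a=vision.camera("top")[180:270,235:325];b=vision.camera("scene")[140:220,195:285]
f=lambda i:cv2.resize(i,(400,400),interpolation=2)
cv2.imwrite("pics/v1.png",np.hstack([f(a),f(b)])[:,:,::-1])
E
```

```text
t 2.6 loc [  -0.7 -107.5  141.1] az 95.0 q7 1.82 F [0.  0.7 0.1] open 0.53
spin -0.0 then offset cm [-0.04 -0.25  5.01] tilt [-0.001  0.    -1.   ]
```

View pics/v1.png

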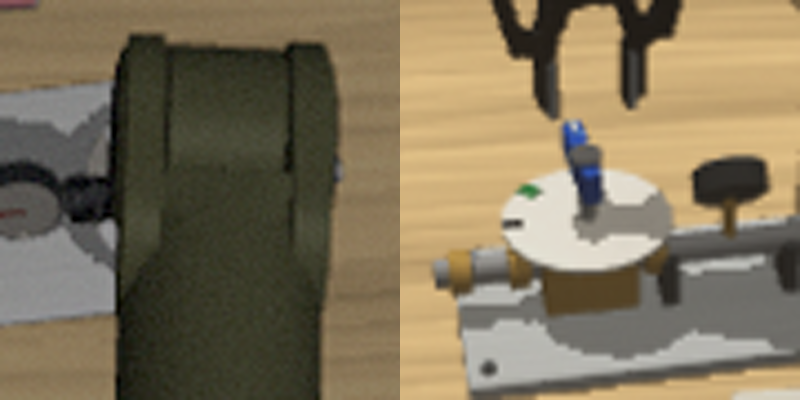

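The fingers, at crop (547,105) and (632,100), straddle the blue handle at (585,155). Next I'll descend and grip.

>>> carry_out --steps '[{"offset": [0,-0.2,2.5],"spin": 0,"hand": 120},{"offset": [0,0,2.5],"spin": 0,"hand": 120},{"offset": [0,0,0],"spin": 0,"hand": 190},{"offset": [0,0,0],"spin": 0,"hand": 205},{"offset": [0,0,0],"spin": 0,"hand": 205}]'

```text
time_s: 3.32
eef_pos: [554.1, -31.0, 91.7]
tcp_rot: [0.001, -0.09, 0.996, -0.0]
ft_force: [-0.7, -2.7, -0.3]
opening: 0.2
```

>>> carry_out --steps '[{"offset": [0,0,0],"spin": 0,"hand": 255},{"offset": [0,0,0],"spin": 0,"hand": 255},{"offset": [0,0,0],"spin": 0,"hand": 255}]'

```text
time_s: 3.7
eef_pos: [554.3, -32.4, 91.9]
tcp_rot: [0.001, -0.09, 0.996, -0.001]
ft_force: [-0.3, -5.2, 1.0]
opening: 0.149
```

```bash
python3 -c "
from h import *
plan((0,-110,91),95)"
```

```text
t 3.7 loc [-1.000e-01 -1.123e+02  9.190e+01] az 94.9 q7 1.84 F [-0.3 -5.2  1. ] open 0.15
spin -0.1 then offset cm [-0.03  0.23  0.09] tilt [-0.002 -0.002 -1.   ]
```

>>> carry_out --steps '[{"offset": [0,0,0],"spin": -8,"hand": 255},{"offset": [0,0,0],"spin": -8,"hand": 255},{"offset": [0,0,0],"spin": -8,"hand": 255},{"offset": [0,0,0],"spin": -8,"hand": 255},{"offset": [0,0,0],"spin": -8,"hand": 255}]'

```text
time_s: 4.32
eef_pos: [555.9, -35.1, 92.0]
tcp_rot: [0.002, -0.426, 0.905, -0.004]
ft_force: [5.4, -10.4, -3.2]
opening: 0.151
```

>>> carry_out --steps '[{"offset": [0,0,0],"spin": 0,"hand": 255},{"offset": [0,0,0],"spin": 0,"hand": 255}]'

```text
time_s: 4.58
eef_pos: [555.9, -35.1, 92.0]
tcp_rot: [0.002, -0.424, 0.906, -0.004]
ft_force: [3.7, -9.8, -2.5]
opening: 0.151
```

```bash
python3 -c "
from h import *
plan((0,-110,91),135);print(robot.read_state()['ft_torque'])"
```

```text
t 4.575 loc [   1.2 -115.2   92. ] az 134.8 q7 2.52 F [ 3.7 -9.8 -2.5] open 0.15
spin -0.2 then offset cm [-0.28  0.45  0.1 ] tilt [-0.    -0.008 -1.   ]
[-1.96120202 -0.82794371  0.00982467]
```

>>> carry_out --steps '[{"offset": [0,0,0],"spin": 0,"hand": 200},{"offset": [0,0,0],"spin": 0,"hand": 150},{"offset": [0,0,0],"spin": 0,"hand": 130},{"offset": [0,0,-4],"spin": 0,"hand": 130},{"offset": [0,0,-6],"spin": 0,"hand": 130}]'

```text
time_s: 5.2
eef_pos: [551.7, -29.0, 189.7]
tcp_rot: [-0.002, -0.426, 0.905, 0.001]
ft_force: [1.3, 1.3, -0.0]
opening: 0.489
```

```bash
python3 -c "
from h import *
plan((-44,53,170),90)"
```

```text
t 5.2 loc [  -2.4 -108.7  189.7] az 135.0 q7 2.49 F [ 1.3  1.3 -0. ] open 0.49
spin 45.0 then offset cm [ 4.15 16.17  2.01] tilt [ 0.003  0.004 -1.   ]
```

>>> carry_out --steps '[{"offset": [0,0,0],"spin": 9,"hand": 135},{"offset": [0,0,0],"spin": 9,"hand": 135},{"offset": [0,0,0],"spin": 9,"hand": 135},{"offset": [0,0,0],"spin": 9,"hand": 135},{"offset": [0,0,0],"spin": 9,"hand": 135}]'

```text
time_s: 5.82
eef_pos: [553.2, -29.1, 190.5]
tcp_rot: [0.0, -0.045, 0.999, 0.0]
ft_force: [-0.7, -0.2, -0.3]
opening: 0.468
```

>>> carry_out --steps '[{"offset": [1.4,5.4,0],"spin": 0,"hand": 135},{"offset": [1.4,5.4,0],"spin": 0,"hand": 135},{"offset": [1.4,5.4,1],"spin": 0,"hand": 135},{"offset": [0,0,1],"spin": 0,"hand": 135},{"offset": [0,0,0],"spin": 0,"hand": 135}]'

```text
time_s: 6.45
eef_pos: [495.7, 127.1, 169.7]
tcp_rot: [-0.001, -0.047, 0.999, -0.0]
ft_force: [-0.1, -0.6, 0.1]
opening: 0.473
```

```bash
cat > valve.py <<'E'
from h import *
im=vision.camera("top").copy(); sc=vision.camera("scene").copy()
m=hsvmask(im,(100,100,50),(130,255,255)); m[:,:255]=0;m[:,305:]=0;m[:195]=0;m[255:]=0
ys,xs=np.nonzero(m); L=(onplane("top",np.c_[xs,ys],113)[:,:2]-O)@Rm-[0,-110]
v,d=np.linalg.eigh(np.cov(L.T)); e=d[:,1]; print("n",len(L),"mean",L.mean(0).round(1),"angle",np.degrees(np.arctan(e[1]/e[0])).round(1),"mean-dir",np.degrees(np.arctan2(-L.mean(0)[1],-L.mean(0)[0])).round(1))
f=lambda i:cv2.resize(i,None,fx=4,fy=4,interpolation=2)
import sys
cv2.imwrite(sys.argv[1],np.hstack([f(im[185:275,210:310]),f(sc[135:225,240:340])])[:,:,::-1])
E
python3 valve.py pics/v2.png; python3 -c "
from h import *
plan((-44,53,71),90)"
```

```text
n 69 mean [-10.3  -9.7] angle 45.4 mean-dir 43.3
t 6.55 loc [-42.4  50.8 170.6] az 89.8 q7 1.38 F [ 0.5 -0.7 -0.1] open 0.47
spin -0.2 then offset cm [0.16 0.22 9.96] tilt [-0. -0. -1.]
```

View pics/v2.png

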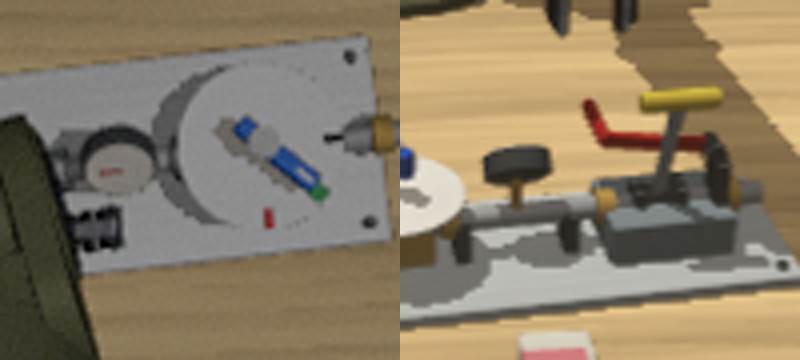

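The valve handle points at the green mark, in crop (318,190); I measure 45.4°. Fingers hang above the catch peg, which runs from crop (588,103) to (603,138). Now I'll get the catch angle.

```bash
python3 - <<'E'
from h import *
sc=vision.camera("scene").copy()
m=hsvmask(sc,(0,150,60),(8,255,255)); m[:150]=0;m[180:]=0;m[:,:280]=0;m[:,325:]=0
ys,xs=np.nonzero(m); print(xs.min(),xs.max(),ys.min(),ys.max()); 
for y in range(ys.min(),ys.max()+1): print(y,xs[ys==y].min(),xs[ys==y].max(),end="; ")
print()
for th in (0,.1,.2):
    y=140-85*np.cos(th);z=90+85*np.sin(th)
    print(th,[proj("scene",W((x,y,z)))[0].round(1) for x in(-55,-40,0)],proj("scene",W((0,125,90+15*np.sin(th))))[0].round(1))
E
```

```text
286 315 160 172
160 286 287; 161 286 288; 162 286 288; 163 287 289; 164 287 289; 165 288 290; 166 288 290; 167 288 291; 168 289 303; 169 289 315; 170 290 315; 171 295 315; 172 313 314; 
0 [array([286.5, 163.6]), array([287.6, 165.9]), array([290.7, 172.3])] [312.8 170.3]
0.1 [array([286.7, 161.2]), array([287.8, 163.5]), array([291. , 169.9])] [312.8 169.9]
0.2 [array([287.2, 158.8]), array([288.3, 161.1]), array([291.5, 167.4])] [312.8 169.5]
```

Catch at about 0.1 rad, so the peg is at y 55.4, z 98. Now I'll descend and grip.

>>> carry_out --steps '[{"offset": [0.1,0.4,4],"spin": 0,"hand": 135},{"offset": [0.0,0.0,5.2],"spin": 0,"hand": 135},{"offset": [0,0,0],"spin": 0,"hand": 190},{"offset": [0,0,0],"spin": 0,"hand": 205},{"offset": [0,0,0],"spin": 0,"hand": 205}]'

```text
time_s: 7.22
eef_pos: [497.0, 131.4, 80.8]
tcp_rot: [0.002, -0.046, 0.999, 0.001]
ft_force: [0.2, 0.6, -0.4]
opening: 0.195
```

>>> carry_out --steps '[{"offset": [0,0,0],"spin": 0,"hand": 255},{"offset": [0,0,0],"spin": 0,"hand": 255},{"offset": [0,0,0],"spin": 0,"hand": 255}]'

```text
time_s: 7.6
eef_pos: [496.8, 129.3, 80.1]
tcp_rot: [0.002, -0.046, 0.999, -0.001]
ft_force: [2.3, -5.3, 2.2]
opening: 0.118
```

```bash
python3 - <<'E'
from h import *
plan((-42,55.4,79),90)
# arc table
prev=0.1
for th in np.arange(.25,2.41,.15):
    dy=-85*(np.cos(th)-np.cos(prev));dz=85*(np.sin(th)-np.sin(prev));print(round(th,2),"ty",round(dy/10,2),"tz",round(-dz/10,2),"y",round(140-85*np.cos(th)));prev=th
E
```

```text
t 7.6 loc [-42.1  54.1  80.1] az 89.9 q7 1.39 F [ 2.3 -5.3  2.2] open 0.12
spin -0.1 then offset cm [-0.01  0.13  0.11] tilt [-0.004 -0.001 -1.   ]
0.25 ty 0.22 tz -1.25 y 58
0.4 ty 0.41 tz -1.21 y 62
0.55 ty 0.58 tz -1.13 y 68
0.7 ty 0.75 tz -1.03 y 75
0.85 ty 0.89 tz -0.91 y 84
1.0 ty 1.02 tz -0.77 y 94
1.15 ty 1.12 tz -0.61 y 105
1.3 ty 1.2 tz -0.43 y 117
1.45 ty 1.25 tz -0.25 y 130
1.6 ty 1.27 tz -0.06 y 142
1.75 ty 1.27 tz 0.13 y 155
1.9 ty 1.23 tz 0.32 y 167
2.05 ty 1.17 tz 0.5 y 179
2.2 ty 1.08 tz 0.67 y 190
2.35 ty 0.97 tz 0.82 y 200
```

>>> carry_out --steps '[{"offset": [0,0.15,-1.25],"spin": 0,"hand": 255},{"offset": [0,0.4,-1.2],"spin": 0,"hand": 255},{"offset": [0,0.6,-1.1],"spin": 0,"hand": 255},{"offset": [0,0.75,-1.0],"spin": 0,"hand": 255},{"offset": [0,0.9,-0.9],"spin": 0,"hand": 255}]'

```text
time_s: 8.22
eef_pos: [494.2, 156.7, 135.4]
tcp_rot: [0.002, -0.046, 0.999, -0.001]
ft_force: [1.3, -7.2, 10.0]
opening: 0.111
```

```bash
python3 -c "
from h import *
plan((-42,84,135),90)"
```

```text
t 8.225 loc [-42.2  81.6 135.4] az 89.8 q7 1.32 F [ 1.3 -7.2 10. ] open 0.11
spin -0.2 then offset cm [-0.02  0.24  0.04] tilt [-0.003 -0.003 -1.   ]
```

>>> carry_out --steps '[{"offset": [0,1.0,-0.8],"spin": 0,"hand": 255},{"offset": [0,1.1,-0.6],"spin": 0,"hand": 255},{"offset": [0,1.2,-0.4],"spin": 0,"hand": 255},{"offset": [0,1.25,-0.25],"spin": 0,"hand": 255},{"offset": [0,1.27,-0.05],"spin": 0,"hand": 255}]'

```text
time_s: 8.85
eef_pos: [488.5, 217.8, 157.7]
tcp_rot: [0.002, -0.047, 0.999, 0.001]
ft_force: [1.8, 0.9, -2.6]
opening: 0.115
```

>>> carry_out --steps '[{"offset": [0,1.27,0.1],"spin": 0,"hand": 255},{"offset": [0,1.2,0.3],"spin": 0,"hand": 255},{"offset": [0,1.2,0.5],"spin": 0,"hand": 255}]'

```text
time_s: 9.22
eef_pos: [484.5, 254.9, 145.8]
tcp_rot: [0.002, -0.047, 0.999, 0.001]
ft_force: [4.9, -1.1, -4.3]
opening: 0.111
```

```bash
python3 -c "
from h import *
plan((-42,179,147),90)"
```

```text
t 9.225 loc [-42.6 180.3 145.8] az 90.0 q7 1.15 F [ 4.9 -1.1 -4.3] open 0.11
spin -0.0 then offset cm [-0.06 -0.13 -0.12] tilt [-0.003  0.002 -1.   ]
```

>>> carry_out --steps '[{"offset": [0,1.1,0.7],"spin": 0,"hand": 255},{"offset": [0,0.7,0.6],"spin": 0,"hand": 255},{"offset": [0,0,0],"spin": 0,"hand": 255},{"offset": [0,0,0],"spin": 0,"hand": 190},{"offset": [0,0,0],"spin": 0,"hand": 150}]'

```text
time_s: 9.85
eef_pos: [480.3, 271.9, 131.0]
tcp_rot: [-0.001, -0.047, 0.999, -0.0]
ft_force: [0.3, -0.5, -0.5]
opening: 0.407
```

>>> carry_out --steps '[{"offset": [0,0,0],"spin": 0,"hand": 150},{"offset": [0,0,-4],"spin": 0,"hand": 150},{"offset": [0,0,-5],"spin": 0,"hand": 120},{"offset": [0,0,-1],"spin": 0,"hand": 120},{"offset": [0,0,0],"spin": 0,"hand": 120}]'

```text
time_s: 10.48
eef_pos: [481.8, 271.6, 232.2]
tcp_rot: [0.0, -0.047, 0.999, 0.0]
ft_force: [0.3, -0.3, -0.8]
opening: 0.532
```

```bash
python3 - <<'E'
from h import *
plan((38,81,220),0)
sc=vision.camera("scene");cv2.imwrite("pics/c1.png",cv2.resize(sc[110:220,250:360],None,fx=5,fy=5,interpolation=2)[:,:,::-1])
E
```

```text
t 10.475 loc [-43.7 197.2 232.2] az 90.0 q7 1.11 F [ 0.3 -0.3 -0.8] open 0.53
spin 90.0 then offset cm [-11.62   8.17   1.22] tilt [-0.001  0.001 -1.   ]
```

View pics/c1.png

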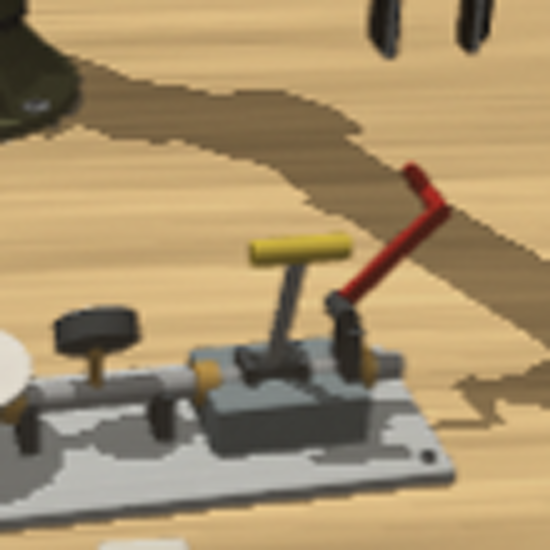

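The red catch is flipped over: its arm runs from crop (340,300) to (440,210), leaning to +y and clear of the lever. The lever is at rest with the yellow bar at (300,248). Next I'll grip the bar on its -y half.

>>> carry_out --steps '[{"offset": [0,0,0],"spin": 10,"hand": 120},{"offset": [0,0,0],"spin": 10,"hand": 120},{"offset": [0,0,0],"spin": 10,"hand": 120},{"offset": [0,0,0],"spin": 10,"hand": 120},{"offset": [0,0,0],"spin": 10,"hand": 120}]'

```text
time_s: 11.15
eef_pos: [480.7, 270.8, 229.4]
tcp_rot: [-0.001, 0.382, 0.924, -0.002]
ft_force: [0.2, -0.0, -1.1]
opening: 0.527
```

>>> carry_out --steps '[{"offset": [0,0,0],"spin": 10,"hand": 120},{"offset": [0,0,0],"spin": 10,"hand": 120},{"offset": [0,0,0],"spin": 10,"hand": 120},{"offset": [0,0,0],"spin": 10,"hand": 120},{"offset": [-3.8,2.7,0],"spin": 0,"hand": 120}]'

```text
time_s: 11.78
eef_pos: [509.3, 239.4, 229.4]
tcp_rot: [-0.002, 0.671, 0.742, -0.001]
ft_force: [1.5, 0.2, -0.3]
opening: 0.526
```

>>> carry_out --steps '[{"offset": [-3.8,2.7,0],"spin": 0,"hand": 120},{"offset": [-3.8,2.7,0],"spin": 0,"hand": 120},{"offset": [0,0,2],"spin": 0,"hand": 120},{"offset": [0,0,0],"spin": 0,"hand": 120},{"offset": [0,0,0],"spin": 0,"hand": 120}]'

```text
time_s: 12.4
eef_pos: [572.3, 166.2, 211.1]
tcp_rot: [-0.001, 0.673, 0.74, -0.001]
ft_force: [-0.4, 0.0, 0.3]
opening: 0.53
```

```bash
python3 - <<'E'
from h import *
plan((38,81,137),0)
sc=vision.camera("scene");cv2.imwrite("pics/l1.png",cv2.resize(sc[110:220,250:360],None,fx=5,fy=5,interpolation=2)[:,:,::-1])
E
```

```text
t 12.4 loc [ 36.5  83.7 211.1] az 0.0 q7 -0.18 F [-0.4  0.   0.3] open 0.53
spin 0.0 then offset cm [-0.27  0.16  7.41] tilt [-0.    -0.002 -1.   ]
```

View pics/l1.png

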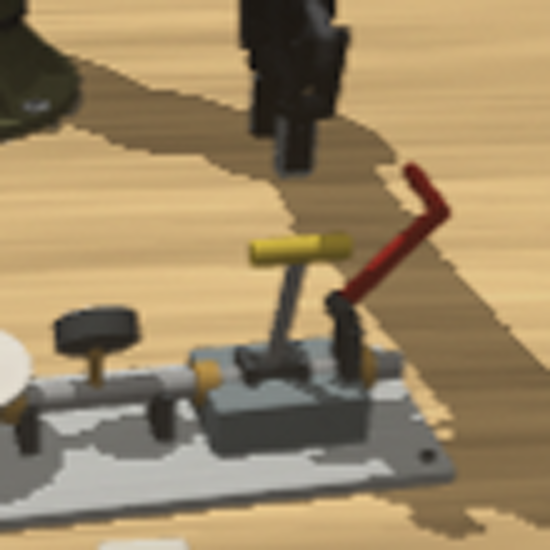

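```bash
python3 - <<'E'
from h import *
for p in((38,100,153),(38,70,153),(38,130,153),(58,83.7,205),(58,83.7,145)): print(p,((proj("scene",W(p))[0]-[250,110])*5).round(0))
E
```

```text
(38, 100, 153) [299. 244.]
(38, 70, 153) [249. 248.]
(38, 130, 153) [348. 240.]
(58, 83.7, 205) [288. 182.]
(58, 83.7, 145) [281. 275.]
```

The finger, at crop (295,170), reads about 4 mm further to +y than planned, so I'll shift a little more to -y to keep clear of the stem.

>>> carry_out --steps '[{"offset": [-0.6,0.15,3.5],"spin": 0,"hand": 120},{"offset": [0,0,3.8],"spin": 0,"hand": 120},{"offset": [0,0,0],"spin": 0,"hand": 180},{"offset": [0,0,0],"spin": 0,"hand": 200},{"offset": [0,0,0],"spin": 0,"hand": 200}]'

```text
time_s: 13.08
eef_pos: [577.0, 160.4, 141.2]
tcp_rot: [0.001, 0.673, 0.74, 0.002]
ft_force: [2.9, 0.8, -0.9]
opening: 0.215
```

>>> carry_out --steps '[{"offset": [0,0,0],"spin": 0,"hand": 255},{"offset": [0,0,0],"spin": 0,"hand": 255},{"offset": [0,0,0],"spin": 0,"hand": 255}]'

```text
time_s: 13.45
eef_pos: [577.5, 160.3, 141.4]
tcp_rot: [0.001, 0.673, 0.739, 0.003]
ft_force: [4.4, 1.5, 5.4]
opening: 0.16
```

```bash
python3 - <<'E'
from h import *
plan((38,81,134),0)
prev=0
a=lambda p:np.array([110*np.sin(.35-p),110*np.cos(.35-p)])
for p in np.arange(.095,.951,.095):
    d=a(p)-a(prev); prev=p; print(round(p,2),"ty",(d[0]/10).round(2),"tz",(-d[1]/10).round(2),a(p).round(0)+[0,50])
E
```

```text
t 13.45 loc [ 41.2  77.3 141.4] az -0.1 q7 -0.16 F [4.4 1.5 5.4] open 0.16
spin -0.1 then offset cm [ 0.36 -0.32  0.74] tilt [ 0.002  0.006 -1.   ]
0.1 ty -1.0 tz -0.31 [ 28. 156.]
0.19 ty -1.02 tz -0.22 [ 18. 159.]
0.29 ty -1.04 tz -0.12 [  7. 160.]
0.38 ty -1.04 tz -0.02 [ -3. 160.]
0.48 ty -1.04 tz 0.08 [-14. 159.]
0.57 ty -1.03 tz 0.18 [-24. 157.]
0.66 ty -1.01 tz 0.28 [-34. 155.]
0.76 ty -0.98 tz 0.37 [-44. 151.]
0.86 ty -0.94 tz 0.46 [-53. 146.]
0.95 ty -0.89 tz 0.55 [-62. 141.]
```

Bar gripped (opening 0.16), but about 7 mm towards the fingertips. I'll regrip deeper.

>>> carry_out --steps '[{"offset": [0,0,0],"spin": 0,"hand": 180},{"offset": [0,0,0],"spin": 0,"hand": 180},{"offset": [0,0,0.7],"spin": 0,"hand": 180},{"offset": [0,0,0],"spin": 0,"hand": 255},{"offset": [0,0,0],"spin": 0,"hand": 255}]'

```text
time_s: 14.08
eef_pos: [575.1, 159.5, 131.0]
tcp_rot: [-0.0, 0.673, 0.739, -0.0]
ft_force: [2.7, 0.1, -3.8]
opening: 0.166
```

>>> carry_out --steps '[{"offset": [0,0,0],"spin": 0,"hand": 255},{"offset": [0,-1.0,-0.3],"spin": 0,"hand": 255},{"offset": [0,-1.0,-0.2],"spin": 0,"hand": 255},{"offset": [0,-1.05,-0.1],"spin": 0,"hand": 255}]'

```text
time_s: 14.58
eef_pos: [546.3, 156.7, 138.2]
tcp_rot: [0.001, 0.673, 0.739, 0.002]
ft_force: [7.4, 1.1, -7.6]
opening: 0.165
```

```bash
python3 -c "
from h import *
plan((7,78,141),0)"
```

```text
t 14.575 loc [  9.8  76.7 138.2] az -0.1 q7 -0.18 F [ 7.4  1.1 -7.6] open 0.16
spin -0.1 then offset cm [ 0.13 -0.27 -0.28] tilt [ 0.     0.004 -1.   ]
```

>>> carry_out --steps '[{"offset": [0,-1.05,0],"spin": 0,"hand": 255},{"offset": [0,-1.05,0.05],"spin": 0,"hand": 255},{"offset": [0,-1.05,0.2],"spin": 0,"hand": 255},{"offset": [0,-1.0,0.3],"spin": 0,"hand": 255},{"offset": [0,-1.0,0.4],"spin": 0,"hand": 255}]'

```text
time_s: 15.2
eef_pos: [499.0, 152.3, 132.9]
tcp_rot: [0.004, 0.674, 0.739, 0.006]
ft_force: [8.1, -0.9, 7.9]
opening: 0.167
```

```bash
python3 -c "
from h import *
plan((-62,78,121),0)"
```

```text
t 15.2 loc [-37.8  76.8 132.9] az -0.1 q7 -0.23 F [ 8.1 -0.9  7.9] open 0.17
spin -0.1 then offset cm [ 0.12 -2.43  1.16] tilt [ 0.002  0.013 -1.   ]
```

>>> carry_out --steps '[{"offset": [0,-0.95,0.4],"spin": 0,"hand": 255},{"offset": [0,-0.9,0.5],"spin": 0,"hand": 255},{"offset": [0,-0.5,0.3],"spin": 0,"hand": 255},{"offset": [0,0,0],"spin": 0,"hand": 255}]'

```text
time_s: 15.7
eef_pos: [479.3, 150.5, 122.6]
tcp_rot: [0.006, 0.674, 0.739, 0.009]
ft_force: [15.1, -0.5, 10.0]
opening: 0.166
```

```bash
python3 -c "
from h import *
plan((-62,78,121),0)"
```

```text
t 15.7 loc [-57.6  76.8 122.6] az -0.1 q7 -0.25 F [15.1 -0.5 10. ] open 0.17
spin -0.1 then offset cm [ 0.12 -0.44  0.15] tilt [ 0.003  0.021 -1.   ]
```

>>> carry_out --steps '[{"offset": [0,-0.3,0.15],"spin": 0,"hand": 255},{"offset": [0,-0.2,0.15],"spin": 0,"hand": 255},{"offset": [0,0,0],"spin": 0,"hand": 255}]'

```text
time_s: 16.08
eef_pos: [479.3, 150.5, 122.4]
tcp_rot: [0.009, 0.674, 0.739, 0.013]
ft_force: [20.3, -1.4, 16.3]
opening: 0.161
```

```bash
python3 -c "
from h import *
plan((-62,78,121),0)"
```

```text
t 16.075 loc [-57.6  76.8 122.4] az -0.2 q7 -0.25 F [20.3 -1.4 16.3] open 0.16
spin -0.2 then offset cm [ 0.11 -0.44  0.13] tilt [ 0.005  0.031 -0.999]
```

```bash
python3 valve.py pics/v3.png; python3 - <<'E'
from h import *
sc=vision.camera("scene");tp=vision.camera("top")
cv2.imwrite("pics/e1.png",np.hstack([cv2.resize(sc[120:210,260:350],(400,400),interpolation=2),cv2.resize(tp[185:275,160:250],(400,400),interpolation=2)])[:,:,::-1])
for p in(0.8,.9,.95):
    a=.35-p; g=lambda y,r=110:(r*np.sin(a),y,50+r*np.cos(a))
    print(p,*[((proj("scene",W(g(y)))[0]-[260,120])*4.444).round(0) for y in(70,100,130)],((proj("scene",W(g(100,60)))[0]-[260,120])*4.444).round(0),"| top",((proj("top",W(g(130)))[0]-[160,185])*4.444).round(0))
E
```

```text
n 69 mean [-10.3  -9.7] angle 45.4 mean-dir 43.3
0.8 [144. 122.] [186. 119.] [228. 116.] [191. 191.] | top [117. 282.]
0.9 [141. 123.] [182. 120.] [223. 116.] [189. 191.] | top [119. 298.]
0.95 [139. 124.] [180. 120.] [221. 117.] [187. 191.] | top [121. 306.]
```

View pics/e1.png

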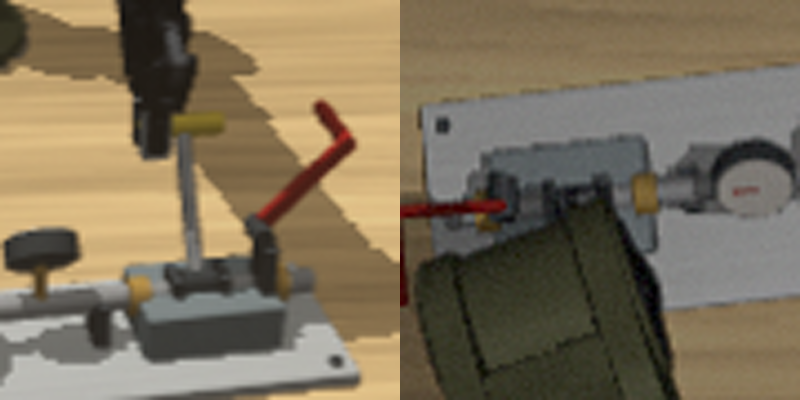

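The catch is flipped clear and the lever leans towards the robot, held near crop (165,135). The valve still reads 45.4°. In the last push, force rose about 8 N with no movement, so the lever is at its stop. I'll do a short hold check, then hand in.

>>> carry_out --steps '[{"offset": [0,0,0],"spin": 0,"hand": 255},{"offset": [0,0,0],"spin": 0,"hand": 255},{"offset": [0,0,0],"spin": 0,"hand": 255},{"offset": [0,0,0],"spin": 0,"hand": 255},{"offset": [0,0,0],"spin": 0,"hand": 255}]'

```text
time_s: 16.9
eef_pos: [479.3, 150.5, 122.5]
tcp_rot: [0.009, 0.674, 0.739, 0.013]
ft_force: [21.2, -1.2, 16.7]
opening: 0.165
```

```bash
python3 -c "
from h import *
plan((-62,78,121),0)
tp=vision.camera('top')
a=cv2.imread('pics/top0.png')[:,:,::-1].astype(int)
for n,(x,y) in dict(jar=(348,205),tip=(116,239),flask=(235,165)).items(): print(n,np.abs(tp[y-18:y+18,x-18:x+18].astype(int)-a[y-18:y+18,x-18:x+18]).mean().round(1))
print(job.finish_job())"
```

```text
t 16.9 loc [-57.6  76.9 122.5] az -0.2 q7 -0.25 F [21.2 -1.2 16.7] open 0.16
spin -0.2 then offset cm [ 0.11 -0.44  0.13] tilt [ 0.005  0.031 -1.   ]
jar 5.0
tip 5.4
flask 5.1
the job is handed in; nothing more can be done
None
```

The job is done and handed in at about 17 s. I turned the valve to its green mark and flipped the catch right over. Then I pulled the lever to its stop, and the gripper is still holding it there.

- **Valve:** it measured 45.4° after the turn and again at the end.
- **Catch:** I carried it along its arc to about 2.3 rad (stop at 2.4). The pictures show it leaning to +y, clear of the lever.
- **Lever:** the last push raised the force from about 18 to 26 N with no movement, and a 0.6 s hold stayed steady at about 27 N. The spring alone gives 7 N.
- **Flask, jar and tip box:** picture differences around them were small and alike (about 5 grey levels each), so they look undisturbed.

One check disagreed slightly: the tool moved about 97 mm during the pull, where the bar's path should be about 101 mm. I put that down to give in the grip and a 2° tilt of the tool, because the lever was clearly against a hard stop. The final pictures could not fix the lever angle closely enough to settle it.

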